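# Slide the small baking sheet onto the middle rails of the rack

## Robot

A 6-joint arm with a two-finger parallel gripper is mounted at the origin on a cart in front of the work surface, level with it; the furniture and walls round the work are solid. World frame = base frame: x ahead of the robot, y to its left, z up, the work surface at z = 0. Lengths are in mm, angles in rad, forces in N, time in s.
With the tool pointing down it reaches from about 350 to 775 mm from the base axis. Payload 7.3 kg.
Tool frame: the origin (TCP) lies at the very end of the fingers, on their centre line; the grasp point (between the pads) lies 19 mm behind it; z points along the fingers, y is the direction in which the jaws open and shut (so a half turn about z gives the same grasp; the last joint's range is limited). The gripper opens to 92 mm and grips with 3 to 60 N. Pads are 19 mm wide; open, the fingers measure 130 mm over their backs; the gripper's body (75 mm by 190 mm) begins 47 mm behind the grasp point.
Start: joints at [-1.287, 0.342, 1.524, -0, 1.275, -0.146], TCP at [218.786, -477.261, 226.741] pointing down, gripper open.
Joint ranges: [-2.53, 2.53], [-0.77, 2.02], [0.04, 2.7], [-1, 4.14], [0.28, 2.66], [-3.11, 3.11]. Speed limits (rad/s): [2.57, 2.57, 3.14, 3.14, 3.14, 3.14].

## Interface

Orientations are given as a rotation vector (axis times angle).
In Python, from workcell import observe, cams, order, finder gives the robot as it stands. The module is installed in compiled form; this text tells all that it offers.
- The arm moves only by the tool jog_arm, never from a script. Its argument "targets" is a list of rows, each a list of 2 entries, a list of its own where there are three numbers: the shift along the tool's x, y, z in mm, then the turn, a rotation vector about the tool's x, y, z in degrees. A call has exactly 8 rows; each row is the pose to reach, as a shift and turn from the pose commanded when the call began, along the tool's axes at that moment; what a row does not reach only later rows make up. A row lasts 1/8 s, in which the tool goes at most 62.5 mm and 10.7 degrees, less where a joint would pass 70% of its speed; a pose out of reach is approached as far as the arm can. A call with a gripper value outside its range is refused whole. "fingers" is the closure in counts, from 0 (fully open) to 255 (shut), set as the call begins (left out, the last holds). The fingers move at their own pace and stop on an object; "force" is the grip in N (left out, the last holds). Time passes only in rows, so rows that repeat a pose let the fingers close, or fill a call up. It gives the time, the measured TCP pose, the force and the opening at its end, in the units of the state.
- observe(): the state, without advancing time (a new reading comes with each control period).
- cams.camera(name): name is "scene" or "top" or "wrist"; returns a dict with "color" (420x560x3 uint8, blue, green, red), "z_map" (420x560 float32, mm along the optical axis (not along the pixel's ray), 0 where there is no reading), "fx", "fy", "cx", "cy" (pixels), "k1" (the pictures are not rectified: a ray, as slopes to the right and down, at radius r is drawn at 1 + k1 r^2 times it, then the intrinsics apply), "xyz" and "attitude" of the camera in the world; the wrist camera has in their place "mount" (4x4, takes a point from camera to tool coordinates, whose origin is the TCP and whose axes are the flange's). Camera axes: x right, y down, z forward; pixel columns grow to the right and rows downward; lengths in mm; the calibration is good to about 2 mm. A picture is of the moment at which its call begins: read the wrist's pose just before it.
- order.hand_in(): hands the job in, once; it reports no verdict.
Trained networks look in a picture, given as the dict that the camera call returned (one of the last four; its "shot" number tells which), for a name from the list of things; names that differ only in an ending like _2 or _b are one class to them, and where a whole thing is asked for, a point or a joint stands for the part that bears it (a point fixed in the world has none). Each returns a list of dicts, best first, with "confidence" (0 to 1); they miss things now and then, are a little off and sometimes report something else, mostly with a low value. They report only what shows in the picture. A call takes as long as a camera call.
- finder.look_for(picture, thing): "rect" ([centre column, centre row, width, height] in pixels, round what is visible of it).
- finder.regions_of(picture, thing): "region" (420x560 bool, what is visible of it) and "rect" ([centre column, centre row, width, height] in pixels, round what is visible of it).
The state is a dict: "time_s": time; "joints": joint angles; "dq": joint speeds; "tau": joint torques, N m; "position": TCP position; "tool_rot": TCP orientation; "force": force on the tool from outside, world axes, zero at the start; "moment": the same for the moment, N m; "gripper_width": finger opening in mm.
Only numpy, scipy, OpenCV 4.12 (cv2) and the standard library are available. Lean on these libraries where they do the work, as an engineer would, in place of code of your own. Each camera call takes 0.05 s, during which the arm holds its last target.

## Task

Take the small baking sheet that lies on the worktop and slide it, level and grip towards you, onto the middle of the rack's three pairs of rails, fully home against the back stop, then let go. Leave the sheet already standing on the lowest rails, and the spice jar, timer and tin, where they are.

Things in the scene. Friction and masses are not known exactly. Their poses are not given: they have to be found in the camera images.
- rack: Fixed steel sheet rack, left or right on the worktop, 204 wide, 150 deep, 209 mm high, open at the front. Origin: on the worktop under the middle of its front, in the plane of the rail fronts; x points into the rack (sliding direction), y left seen from the front, z up. Three pairs of 4 mm ledge rails: a sheet's underside rests at z = 35, 95 or 155. Back stop at x = 124 for each pair.
- slot_mouth (a point): Middle of the front of the middle rail pair, at the height of the ledges' tops (rack frame 0, 0, 95 mm); axes as the rack's. 162 mm between the side guides (20 mm high), 132 mm between the ledges' inner edges; the guides flare outwards over the 18 mm before this point.
- slot_middle (a point): Where the sheet_center point is when the sheet is fully home on the middle rails: rack frame 64, 0, 95 mm. Axes as the rack's.
- rack_lip (a point): Middle of the lower front edge of the rack's top plate, which overhangs the rail fronts by 21 mm (rack frame -21, 0, 200 mm). An upright gripper holding a sheet's grip at the rack hits it: hold the grip with the tool leaning back, away from the rack, 30 to 45 degrees from vertical, already when picking the sheet up.
- sheet_center (a point): Loose small aluminium baking sheet lying on the worktop, 120 deep (x), 150 wide (y), plate 4 mm thick, rim 10 mm high all round, about 0.15 kg. This point is the centre of its underside. Axes: x from the grip edge to the far edge, y left, z up. It goes in far edge (+x) first; the x axes of sheet and rack then agree.
- sheet_grip (a point): Where to hold the sheet: its upright steel grip, a fin 34 long (x), 12 thick (y), on a flat tongue before the near edge, its top 48 mm above the sheet's underside. The point is 86 mm from sheet_center in -x and 34 mm up; fingers close along y. Axes as the sheet's. A firm grip (50 N) keeps the sheet level.
- loaded_sheet: Another sheet of the same kind, already standing loose on the lowest rails of the rack, its grip at the front. Origin: centre of its underside. Must stay.
- jar: Loose spice jar, 41 mm across, 105 high, near the back of the worktop between sheet and rack. Origin: centre of its underside. Bystander.
- timer: Loose round kitchen timer, 68 mm across, 36 high, between sheet and rack or on the right of the worktop. Origin: centre of its underside. Bystander.
- tin: Loose food tin, 76 mm across, 58 high, between sheet and rack or on the right of the worktop. Origin: centre of its underside. Bystander.

How it is judged (in metres and radians):
At the end, for the whole second after the job is handed in: The sheet lies released on the middle rails: its centre within 12 mm of the home point along the rails, 10 mm sideways and 6 mm in height, level within 4 degrees and in line with the rails within about 6 degrees, and stays so (x of sheet_center in the frame of slot_middle between -0.012 and 0.006 m and y of sheet_center in the frame of slot_middle between -0.01 and 0.01 m and z of sheet_center in the frame of slot_middle between -0.006 and 0.006 m and angle between sheet_center's own z axis and vertical below 0.07 rad and angle between the x axis of sheet_center and the x axis of slot_middle, either way round below 0.1 rad); the robot touches nothing.
It fails at once if the sheet on the lowest rails is shifted by more than 20 mm (distance of loaded_sheet from where it was at the start of the episode above 0.02 m).
It fails at once if the spice jar, timer or tin is shifted by more than 30 mm (distance of any of jar, timer, tin from where it was at the start of the episode above 0.03 m).
It also fails if it takes over 50 s, if anything falls off the work surface, if the arm or the gripper's body presses on something with over 40 N, if the wrist force passes 120 N, or if a joint passes its speed limit or range.

## Working session

There is one attempt and no reset: what is moved stays moved. The work goes in short steps, Python scripts to look and compute and a tool call to move; the robot and the scene stay as the last step left them, time stands still between calls to the robot, and variables do not carry over. Pictures are saved under pics/ and viewed, and the job is handed in when it is done.

Besides the shell and the picture viewer there is one more tool, called after ">>>" as a command line: name --argument value ..., lists and objects as JSON in quotes. jog_arm: Moves the arm, as the interface text tells. Its arguments: {"type":"object","properties":{"targets":{"type":"array"},"fingers":{"type":"number"},"force":{"type":"number"}},"required":["targets"]}

```bash
mkdir -p pics; cat > h.py <<'E'
import numpy as np, cv2
from scipy.spatial.transform import Rotation as R
from workcell import observe, cams, order, finder
def Tw(p, st=None):
    T=np.eye(4)
    if 'mount' in p:
        M=np.eye(4); M[:3,:3]=R.from_rotvec(st['tool_rot']).as_matrix(); M[:3,3]=st['position']
        return M@np.array(p['mount'])
    a=np.array(p['attitude'],float)
    T[:3,:3]=a if a.shape==(3,3) else R.from_rotvec(a).as_matrix()
    T[:3,3]=p['xyz']; return T
def cloud(p,st=None):
    K=np.array([[p['fx'],0,p['cx']],[0,p['fy'],p['cy']],[0,0,1.]])
    v,u=np.mgrid[0:420,0:560]
    n=cv2.undistortPoints(np.stack([u,v],-1).reshape(-1,1,2).astype(float),K,np.array([p['k1'],0,0,0.])).reshape(420,560,2)
    z=p['z_map'].astype(float)
    P=np.dstack([n*z[...,None],z])
    T=Tw(p,st)
    W=P@T[:3,:3].T+T[:3,3]
    W[z<=0]=np.nan
    return W
E
python3 - <<'E'
from h import *
st=observe(); print(st)
for n in ['scene','top','wrist']:
    s=observe();p=cams.camera(n); cv2.imwrite(f'pics/{n}0.png',p['color'])
    print(n,{k:v for k,v in p.items() if k not in('color','z_map')})
    np.savez(f'{n}0.npz',W=cloud(p,s),c=p['color'])
E
```

```text
{'time_s': 0.0, 'joints': array([-1.28702698e+00,  3.42709139e-01,  1.52501301e+00, -3.90790819e-05,
        1.27540938e+00, -1.45958820e-01]), 'dq': array([-0.00297738, -0.00165632,  0.00210805, -0.00017849,  0.00071558,
        0.00076906]), 'tau': array([-1.36007937e-03, -4.31237805e+01, -2.44222873e+01,  7.17601064e-02,
        5.56907896e-02, -1.27827093e-04]), 'position': array([ 218.64013941, -476.85456996,  226.05341759]), 'tool_rot': array([-3.06785170e+00, -6.69524246e-01,  2.24894504e-04]), 'force': array([-0.74647886,  0.18088216,  0.15396901]), 'moment': array([0.05622468, 0.02157736, 0.04935188]), 'gripper_width': 91.65356008695872}
scene {'fx': 495.65726663627856, 'fy': 495.65726663627856, 'cx': 283.64535067805764, 'cy': 210.366588931466, 'k1': -0.021916672542881536, 'xyz': array([-553.38683875, -724.71371939,  833.40398994]), 'attitude': array([-1.82069433,  1.14934086, -0.66114742]), 'shot': 1}
top {'fx': 404.0082830236296, 'fy': 404.0082830236296, 'cx': 277.68442785895115, 'cy': 208.89089123634804, 'k1': -0.09546482317992849, 'xyz': array([ 475.00726675, -175.08911199, 1077.32067592]), 'attitude': array([-2.16706131,  2.20879243, -0.11365549]), 'shot': 2}
wrist {'fx': 371.8114969957678, 'fy': 371.8114969957678, 'cx': 275.96545354519685, 'cy': 211.2417281697132, 'k1': -0.05836356488012483, 'mount': array([[ 6.40836635e-04, -9.63501585e-01, -2.67701858e-01,
         7.08292357e+01],
       [ 9.99999792e-01,  5.96157857e-04,  2.48177064e-04,
        -1.10882133e+00],
       [-7.95264282e-05, -2.67701962e-01,  9.63501766e-01,
        -1.59024512e+02],
       [ 0.00000000e+00,  0.00000000e+00,  0.00000000e+00,
         1.00000000e+00]]), 'shot': 3}
```

View pics/scene0.png

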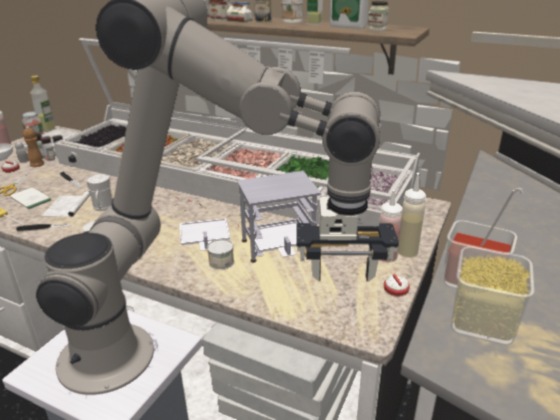

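View pics/top0.png

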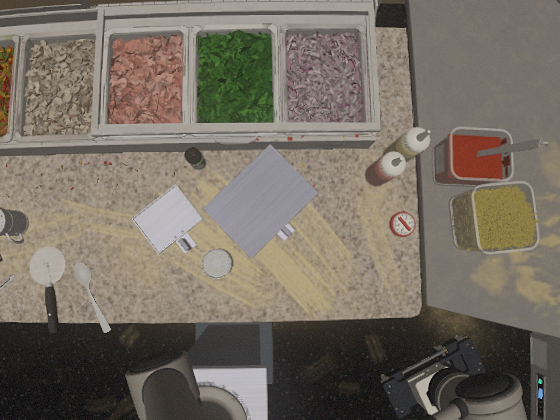

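View pics/wrist0.png

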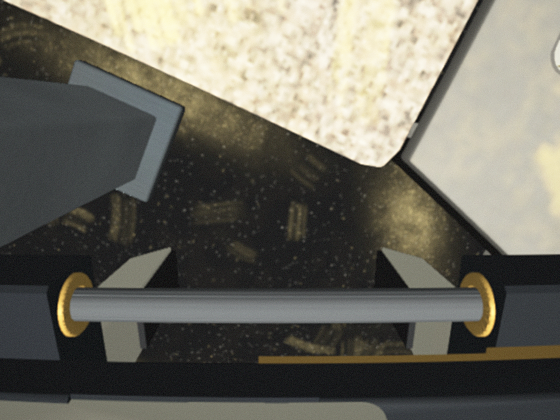

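The top view shows the loose sheet at about (167,218) with its grip at (184,242). The rack's top plate is at (261,201), and the loaded sheet's grip is at (286,232). The tin is at (217,263), the jar at (195,157) and the timer at (402,223). Next I'll measure from the depth maps.

```bash
python3 - <<'E'
from h import *
d=np.load('top0.npz');W=d['W']
def rect(m,name):
    P=W[m][:, :2].astype(np.float32); print(name,len(P),'z',np.percentile(W[m][:,2],[5,50,95]).round(1),cv2.minAreaRect(P),)
    r=cv2.boxPoints(cv2.minAreaRect(P)); print(r.round(1).tolist())
X,Y,Z=W[...,0],W[...,1],W[...,2]
v,u=np.mgrid[0:420,0:560]
print('table z',np.nanmedian(Z[270:300,100:180]),np.nanmedian(Z[160:180,100:150]),np.nanmedian(Z[230:300,350:380]))
box=(u>195)&(u<325)&(v>140)&(v<265)
rect(box&(abs(Z-209)<8),'racktop')
b=(u>125)&(u<206)&(v>178)&(v<258)&(X>0)
c0=cv2.connectedComponents((b&(Z>2.5)).astype(np.uint8))
rect(b&(Z>2.5)&(Z<14),'sheet'); rect(b&(Z>30),'grip')
rect((u>270)&(u<305)&(v>215)&(v<250)&(Z>60)&(Z<110),'lgrip')
rect((u>195)&(u<240)&(v>245)&(v<285)&(Z>50)&(Z<70),'tin')
rect((u>180)&(u<210)&(v>142)&(v<175)&(Z>95)&(Z<115),'jar')
rect((u>380)&(u<425)&(v>205)&(v<245)&(Z>20)&(Z<50),'timer')
E
python3 - <<'E'
import cv2
a=cv2.imread('pics/top0.png')[140:290,120:330]
cv2.imwrite('pics/top0c.png',cv2.resize(a,None,fx=3.8,fy=3.8,interpolation=cv2.INTER_CUBIC))
E
```

```text
table z 0.006252224571312581 -0.24651021646673144 -0.026844360346444773
racktop 6517 z [206.4 208.9 211.4] ((568.3203735351562, -155.7122344970703), (151.27743530273438, 204.69204711914062), 43.12151336669922)
[[443.20001220703125, -132.6999969482422], [583.0999755859375, -282.1000061035156], [693.5, -178.6999969482422], [553.5999755859375, -29.299999237060547]]
sheet 2374 z [2.7 4.6 9.6] ((547.2630004882812, 103.88846588134766), (215.93768310546875, 209.56076049804688), 89.19927978515625)
[[441.0, -2.5999999046325684], [650.5, -5.5], [653.5, 210.39999389648438], [444.0, 213.3000030517578]]
grip 97 z [ 38.2  47.9 208.7] ((509.20855712890625, 13.410232543945312), (78.3895492553711, 120.07945251464844), 76.54010009765625)
[[441.70001220703125, -10.699999809265137], [558.5, -38.70000076293945], [576.7000122070312, 37.599998474121094], [459.8999938964844, 65.5]]
lgrip 52 z [77.2 82.3 85.5] ((503.508056640625, -215.24319458007812), (24.47055435180664, 10.55788516998291), 43.97861862182617)
[[491.0, -219.89999389648438], [498.3999938964844, -227.5], [516.0, -210.5], [508.6000061035156, -202.89999389648438]]
tin 691 z [52.1 55.1 58.6] ((427.1659851074219, -38.89191436767578), (70.68881225585938, 75.18401336669922), 88.56295776367188)
[[388.70001220703125, -73.30000305175781], [463.8999938964844, -75.19999694824219], [465.6000061035156, -4.5], [390.5, -2.5999999046325684]]
jar 253 z [ 97.3 104.5 107.4] ((699.3911743164062, 6.280857086181641), (69.22191619873047, 51.56195068359375), 89.32301330566406)
[[673.2000122070312, -28.0], [724.7999877929688, -28.600000381469727], [725.5999755859375, 40.599998474121094], [674.0, 41.20000076293945]]
timer 420 z [21.2 26.6 36.8] ((518.1382446289062, -529.087890625), (60.819236755371094, 65.22896575927734), 32.767391204833984)
[[474.8999938964844, -518.0999755859375], [510.20001220703125, -573.0], [561.4000244140625, -540.0999755859375], [526.0999755859375, -485.20001220703125]]
```

View pics/top0c.png

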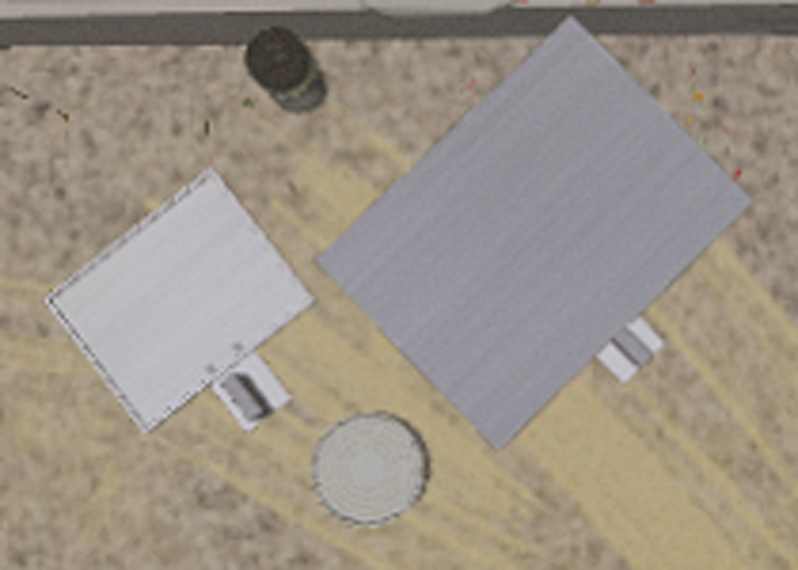

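```bash
python3 - <<'E'
from h import *
p=cams.camera('top'); W=cloud(p); Z=W[...,2]
for n in ['sheet_center','sheet_grip','rack','loaded_sheet','tin','jar']:
    for r in finder.regions_of(p,n)[:2]: 
        m=r['region']&(Z>-2)
        P=W[m]
        print(n,round(r['confidence'],2),np.round(r['rect'],1),m.sum(),np.nanmedian(P,0).round(1))
        if n=='sheet_center':
            q=P[(P[:,2]<14)]
            print(cv2.minAreaRect(q[:,:2].astype(np.float32)))
            mm=(m).astype(np.uint8)
            ed=cv2.morphologyEx(mm,cv2.MORPH_OPEN,np.ones((17,17)))
            q=W[(ed>0)&(Z<14)]; print('body',cv2.minAreaRect(q[:,:2].astype(np.float32)), cv2.boxPoints(cv2.minAreaRect(q[:,:2].astype(np.float32))).round(1).tolist(), q.mean(0), np.median(q[:,2]))
            g=W[m&(Z>28)&(Z<60)]; print('grip',len(g),g.mean(0),cv2.minAreaRect(g[:,:2].astype(np.float32)))
E
```

```text
sheet_center 0.8 [165.8 218.2  70.5  71.7] 2820 [539.9  92.9   4.3]
((528.4324951171875, 85.55772399902344), (166.50848388671875, 156.12826538085938), 35.964237213134766)
body ((547.620361328125, 73.85820770263672), (109.02863311767578, 136.89590454101562), 89.12759399414062) [[478.3999938964844, 20.399999618530273], [615.2000122070312, 18.299999237060547], [616.9000244140625, 127.30000305175781], [480.0, 129.39999389648438]] [543.65048995  77.98719003   4.11660274] 4.076500060701505
grip 79 [477.27175091  44.46526533  44.84384411] ((476.8445129394531, 45.544464111328125), (34.5893440246582, 12.62012004852295), 36.91498565673828)
sheet_grip 0.68 [167.8 221.5  71.3  67.8] 2818 [539.4  92.7   4.3]
sheet_grip 0.41 [217.7 262.5  26.7  28.8] 748 [427.3 -41.   55. ]
rack 0.71 [259.8 201.7 115.6 115.2] 6483 [ 566.7 -154.8  208.8]
loaded_sheet 0.65 [402.6 224.2  28.1  26.4] 497 [ 519.4 -525.1   26.4]
loaded_sheet 0.43 [286.6 230.7  20.7  16.4] 161 [ 504.4 -216.5   40. ]
tin 0.84 [217.4 262.6  28.2  35.1] 754 [427.3 -40.7  55. ]
jar 0.91 [199.2 156.3  22.3  28.5] 349 [687.8   6.  102.8]
```

```bash
cat >> h.py <<'E'
def tool(yaw,lean):
    y=np.radians(yaw);l=np.radians(lean)
    d=np.array([np.cos(y),np.sin(y),0]);k=np.array([0,0,1.])
    z=np.sin(l)*d-np.cos(l)*k; x=np.cos(l)*d+np.sin(l)*k
    return np.column_stack([x,np.cross(z,x),z])
def plan(grasp,yaw,lean,ref=None,off=19):
    """grasp point world -> shift/turn in tool axes from the current measured pose (or ref)"""
    s=observe(); Rc=R.from_rotvec(s['tool_rot']).as_matrix(); pc=np.array(s['position'])
    if ref is not None: pc,Rc=ref
    Rt=tool(yaw,lean); pt=np.array(grasp,float)+off*Rt[:,2]
    print('t',s['time_s'],'pos',np.round(s['position'],1),'yawx',np.degrees(np.arctan2(Rc[1,0],Rc[0,0])).round(2),'zt',Rc[:,2].round(3),'F',np.round(s['force'],1),'w',round(s['gripper_width'],1),'j',np.round(s['joints'],2))
    print('shift',(Rc.T@(pt-pc)).round(1),'turn',np.degrees(R.from_matrix(Rc.T@Rt).as_rotvec()).round(2))
E
python3 - <<'E'
from h import *
plan((476.8,45.5,240),36.4,0)
E
```

```text
t 0.5 pos [ 218.8 -477.2  226.7] yawx 24.63 zt [-0. -0. -1.] F [ 0.7 -0.  -0.4] w 91.6 j [-1.29  0.34  1.52 -0.    1.28 -0.15]
shift [ 452.4 -367.7    5.7] turn [ -0.     0.   -11.77]
```

>>> jog_arm --targets '[[[40, -30, -10], [0, 0, -3]], [[90, -70, -15], [0, 0, -6]], [[138, -110, -15], [0, 0, -9]], [[186, -150, -15], [0, 0, -11.8]], [[234, -190, -15], [0, 0, -11.8]], [[282, -230, -15], [0, 0, -11.8]], [[330, -268, -15], [0, 0, -11.8]], [[378, -306, -15], [0, 0, -11.8]]]' --fingers 0

```text
time_s: 1.5
position: [435.6, -39.6, 242.1]
tool_rot: [2.983, 0.982, 0.001]
force: [0.9, -0.8, 0.1]
gripper_width: 91.9
```

```bash
python3 - <<'E'
from h import *
plan((476.8,45.5,180),36.4,0)
E
```

```text
t 1.5 pos [435.6 -39.6 242.1] yawx 36.43 zt [ 0.001 -0.001 -1.   ] F [ 0.9 -0.8  0.1] w 91.9 j [-0.27  0.17  1.72 -0.    1.25  0.67]
shift [ 83.6 -44.1  81.1] turn [ 0.06 -0.04  0.03]
```

>>> jog_arm --targets '[[[40, -22, 0], [0, 0, 0]], [[80, -42, 10], [0, 0, 0]], [[83.6, -44.1, 45], [0, 0, 0]], [[83.6, -44.1, 75], [0, 0, 0]], [[83.6, -44.1, 81], [0, 0, 0]], [[83.6, -44.1, 81], [0, 0, 0]], [[83.6, -44.1, 81], [0, 0, 0]], [[83.6, -44.1, 81], [0, 0, 0]]]'

```text
time_s: 2.5
position: [476.5, 43.4, 161.7]
tool_rot: [2.984, 0.981, 0.003]
force: [0.4, 0.8, 0.9]
gripper_width: 92.3
```

```bash
python3 - <<'E'
from h import *
s=observe();p=cams.camera('wrist'); cv2.imwrite('pics/w1.png',p['color']); W=cloud(p,s)
np.savez('w1.npz',W=W)
Rc=R.from_rotvec(s['tool_rot']).as_matrix(); 
Z=W[...,2]
m=(Z>38)&(Z<54)&(np.hypot(W[...,0]-477,W[...,1]-45)<40)
print(m.sum(), cv2.minAreaRect(W[m][:,:2].astype(np.float32)), W[m].mean(0))
m2=(Z>200)&(Z<215)
if m2.any(): print('racktop', W[m2].min(0),W[m2].max(0),m2.sum())
plan((476.8,45.5,36),36.4,0)
E
```

```text
690 ((476.1258239746094, 47.01953125), (33.61933517456055, 11.942493438720703), 37.89914321899414) [476.79133989  47.507561    48.36943478]
racktop [436.70679598  -1.30191792 200.00066783] [521.84542673 101.94248867 214.99940923] 1505
t 2.55 pos [476.4  43.4 161.5] yawx 36.41 zt [ 0.002 -0.    -1.   ] F [-0.3 -1.  -0.1] w 91.6 j [-0.07  0.32  1.75 -0.    1.07  0.87]
shift [  1.4  -1.6 144.5] turn [ 0.07 -0.07  0.01]
```

View pics/w1.png

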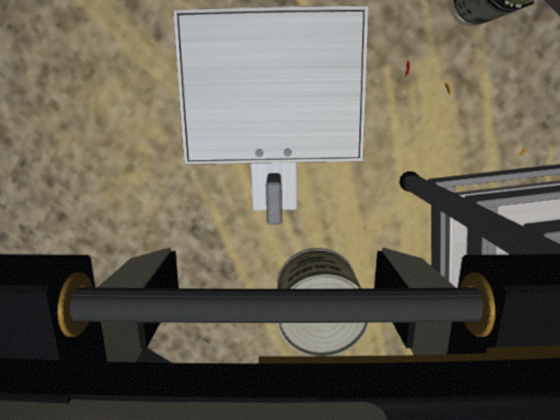

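```bash
python3 - <<'E'
from h import *
plan((476.3,46.3,37),37.6,0)
E
```

```text
t 2.55 pos [476.4  43.4 161.5] yawx 36.41 zt [ 0.002 -0.    -1.   ] F [-0.3 -1.  -0.1] w 91.6 j [-0.07  0.32  1.75 -0.    1.07  0.87]
shift [  1.5  -2.6 143.5] turn [ 0.07 -0.07 -1.19]
```

>>> jog_arm --targets '[[[1.5, -2.6, 30], [0, 0, -1.2]], [[1.5, -2.6, 55], [0, 0, -1.2]], [[1.5, -2.6, 80], [0, 0, -1.2]], [[1.5, -2.6, 100], [0, 0, -1.2]], [[1.5, -2.6, 117], [0, 0, -1.2]], [[1.5, -2.6, 130], [0, 0, -1.2]], [[1.5, -2.6, 140], [0, 0, -1.2]], [[1.5, -2.6, 143.5], [0, 0, -1.2]]]'

```text
time_s: 3.55
position: [475.6, 46.5, 16.8]
tool_rot: [-2.974, -1.013, 0.001]
force: [0.0, -0.2, -0.1]
gripper_width: 91.8
```

>>> jog_arm --targets '[[[0, 0, 0], [0, 0, 0]], [[0, 0, 0], [0, 0, 0]], [[0, 0, 0], [0, 0, 0]], [[0, 0, 0], [0, 0, 0]], [[0, 0, 0], [0, 0, 0]], [[0, 0, 0], [0, 0, 0]], [[0, 0, 0], [0, 0, 0]], [[0, 0, 0], [0, 0, 0]]]' --fingers 255 --force 50

```text
time_s: 4.55
position: [475.7, 46.5, 17.2]
tool_rot: [2.974, 1.013, -0.0]
force: [0.5, 0.2, -0.8]
gripper_width: 16.6
```

```bash
python3 - <<'E'
from h import *
plan((476.3,46.3,37),37.6,0)
p=cams.camera('scene'); cv2.imwrite('pics/s1.png',p['color'][150:320,150:420].repeat(2,0).repeat(2,1))
E
```

```text
t 4.55 pos [475.7  46.5  17.2] yawx 37.62 zt [ 0. -0. -1.] F [ 0.5  0.2 -0.8] w 16.6 j [-0.06  0.55  1.9  -0.    0.7   0.85]
shift [ 0.4  0.5 -0.8] turn [0.   0.   0.02]
```

View pics/s1.png

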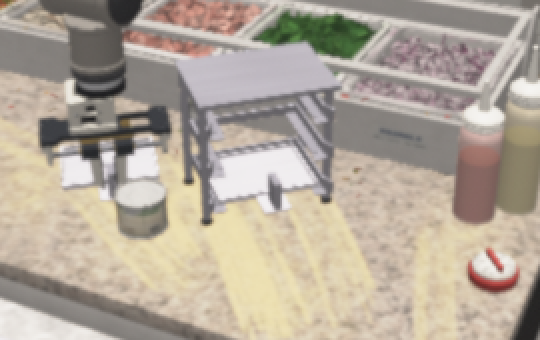

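>>> jog_arm --targets '[[[0, 0, 0], [0, 0, 0]], [[0, 0, -3], [0, 0, 0]], [[0, 0, -6], [0, 0, 0]], [[4, -5, -6], [0, 0, 0]], [[10, -13, -6], [0, 0, 0]], [[17, -22, -6], [0, 0, 0]], [[24, -31, -6], [0, 0, 0]], [[31, -40, -6], [0, 0, 0]]]'

```text
time_s: 5.6
position: [475.7, 98.1, 23.1]
tool_rot: [2.974, 1.014, -0.0]
force: [0.7, -0.2, -2.1]
gripper_width: 11.9
```

>>> jog_arm --targets '[[[6, -8, 0], [0, 0, 0]], [[10, -13, 0], [0, 0, 0]], [[10, -13, 0], [0, 0, 0]], [[10, -13, 3], [0, 0, 0]], [[10, -13, 5], [0, 0, 0]], [[10, -13, 6], [0, 0, 0]], [[10, -13, 6], [0, 0, 0]], [[10, -13, 6], [0, 0, 0]]]'

```text
time_s: 6.6
position: [475.9, 113.5, 17.2]
tool_rot: [2.974, 1.013, 0.0]
force: [0.2, -0.5, -1.3]
gripper_width: 11.8
```

```bash
python3 - <<'E'
from h import *
plan((475.7,113.5,36),37.6,40)
E
```

```text
t 6.6 pos [475.9 113.5  17.2] yawx 37.62 zt [ 0. -0. -1.] F [ 0.2 -0.5 -1.3] w 11.8 j [ 0.08  0.56  1.86 -0.    0.72  0.99]
shift [12.1 -0.1 -4.2] turn [0.000e+00 3.999e+01 2.000e-02]
```

>>> jog_arm --targets '[[[0, 0, 0], [0, 0, 0]], [[0, 0, 0], [0, 0, 0]], [[0, 0, 0], [0, 0, 0]], [[3.3, 0, -0.3], [0, 10, 0]], [[6.5, 0, -1.1], [0, 20, 0]], [[9.5, 0, -2.5], [0, 30, 0]], [[12.1, 0, -4.2], [0, 40, 0]], [[12.1, 0, -4.2], [0, 40, 0]]]' --fingers 110

```text
time_s: 7.6
position: [475.5, 136.7, 18.3]
tool_rot: [-2.687, -0.95, -0.614]
force: [-0.2, 0.7, -0.6]
gripper_width: 52.3
```

```bash
python3 - <<'E'
from h import *
plan((475.7,113.5,36),37.6,40)
s=observe();p=cams.camera('top'); W=cloud(p); cv2.imwrite('pics/t2.png',p['color'])
p=cams.camera('wrist'); cv2.imwrite('pics/w2.png',p['color'])
E
```

```text
t 7.6 pos [475.5 136.7  18.3] yawx 37.83 zt [ 0.31   0.343 -0.887] F [-0.2  0.7 -0.6] w 52.3 j [-0.13  0.52  2.18  1.21  0.42 -0.37]
shift [-0.2 18.2 -5.2] turn [-4.71 12.82 -0.32]
```

View pics/t2.png

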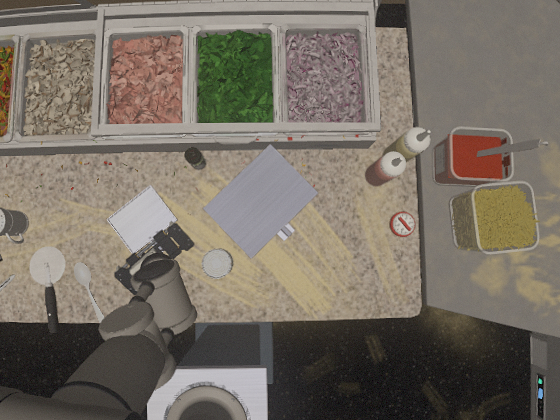

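View pics/w2.png

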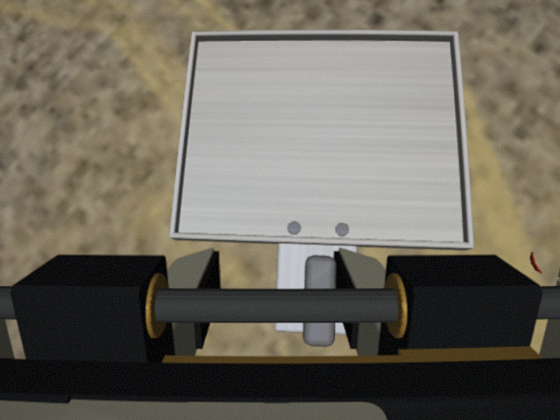

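>>> jog_arm --targets '[[[0, 5, -1], [-1, 3, 0]], [[0, 10, -2.5], [-2.5, 6.5, 0]], [[0, 14, -4], [-3.6, 10, 0]], [[-0.2, 18.2, -5.2], [-4.7, 12.8, -0.3]], [[-0.2, 18.2, -5.2], [-4.7, 12.8, -0.3]], [[-0.2, 18.2, -5.2], [-4.7, 12.8, -0.3]], [[-0.2, 18.2, -5.2], [-4.7, 12.8, -0.3]], [[-0.2, 18.2, -5.2], [-4.7, 12.8, -0.3]]]'

```text
time_s: 8.7
position: [485.2, 121.3, 21.4]
tool_rot: [-2.615, -0.891, -0.947]
force: [-0.0, -0.3, -0.0]
gripper_width: 52.2
```

```bash
python3 - <<'E'
from h import *
plan((475.7,113.5,36),37.6,40)
s=observe();p=cams.camera('wrist'); cv2.imwrite('pics/w3.png',p['color'])
W=cloud(p,s);Z=W[...,2]
m=(Z>40)&(Z<54)&(np.hypot(W[...,0]-476,W[...,1]-113)<40)
print(m.sum(), cv2.minAreaRect(W[m][:,:2].astype(np.float32)), W[m].mean(0))
E
```

```text
t 8.7 pos [485.2 121.3  21.4] yawx 37.58 zt [ 0.507  0.392 -0.768] F [-0.  -0.3 -0. ] w 52.2 j [-0.25  0.58  2.34  1.98  0.58 -1.25]
shift [-0.   0.4 -0.1] turn [-0.06  0.17 -0.01]
3377 ((471.99981689453125, 110.41598510742188), (43.10157775878906, 79.38549041748047), 35.96021270751953) [477.442515   114.02566524  48.06740624]
```

View pics/w3.png

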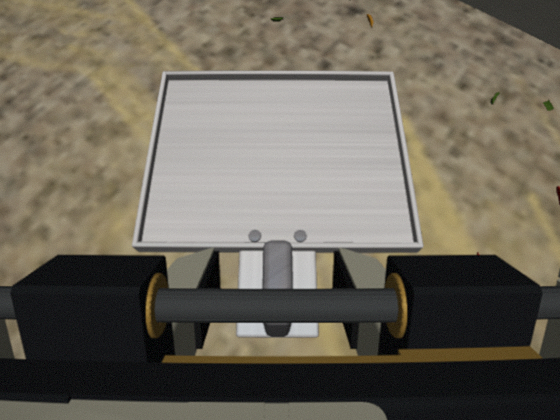

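>>> jog_arm --targets '[[[0, 0, 0], [0, 0, 0]], [[0, 0, 0], [0, 0, 0]], [[0, 0, 0], [0, 0, 0]], [[0, 0, 0], [0, 0, 0]], [[0, 0, 0], [0, 0, 0]], [[0, 0, 0], [0, 0, 0]], [[0, 0, 0], [0, 0, 0]], [[0, 0, 0], [0, 0, 0]]]' --fingers 255 --force 55

```text
time_s: 9.75
position: [485.1, 121.0, 21.1]
tool_rot: [-2.616, -0.89, -0.947]
force: [-0.7, 0.3, -0.7]
gripper_width: 11.7
```

```bash
python3 - <<'E'
from h import *
plan((475.7,113.5,270),37.6,40)
E
```

```text
t 9.75 pos [485.1 121.   21.1] yawx 37.53 zt [ 0.507  0.391 -0.768] F [-0.7  0.3 -0.7] w 11.7 j [-0.25  0.58  2.34  1.98  0.58 -1.25]
shift [ 150.2   -0.  -179.8] turn [-0.04  0.18 -0.05]
```

>>> jog_arm --targets '[[[2, 0, -2.4], [0, 0, 0]], [[8, 0, -9.6], [0, 0, 0]], [[24, 0, -28.8], [0, 0, 0]], [[48, 0, -57.5], [0, 0, 0]], [[75, 0, -89.8], [0, 0, 0]], [[102, 0, -122.1], [0, 0, 0]], [[129, 0, -154.4], [0, 0, 0]], [[150, 0, -179.6], [0, 0, 0]]]'

```text
time_s: 10.75
position: [484.6, 120.8, 256.8]
tool_rot: [-2.617, -0.89, -0.947]
force: [1.2, 0.5, -2.5]
gripper_width: 11.8
```

```bash
python3 - <<'E'
from h import *
plan((455,-110,270),40,40)
plan((389,-324,270),43.1,40)
p=cams.camera('scene'); cv2.imwrite('pics/s4.png',p['color'])
E
```

```text
t 10.75 pos [484.6 120.8 256.8] yawx 37.59 zt [ 0.507  0.39  -0.768] F [ 1.2  0.5 -2.5] w 11.8 j [-0.25  0.01  2.07  0.82  0.76  0.14]
shift [-117.7  164.3  -96.3] turn [ 1.55  0.2  -1.85]
t 10.75 pos [484.6 120.8 256.8] yawx 37.59 zt [ 0.507  0.39  -0.768] F [ 1.2  0.5 -2.5] w 11.8 j [-0.25  0.01  2.07  0.82  0.76  0.14]
shift [-258.2  293.  -213.3] turn [ 3.54  0.2  -4.23]
```

View pics/s4.png

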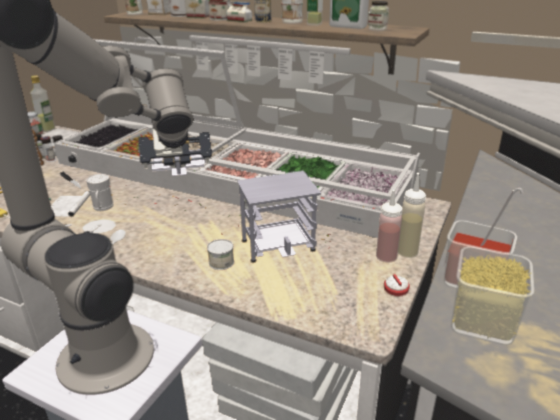

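>>> jog_arm --targets '[[[-8, 11, -6], [0.1, 0, -0.1]], [[-22, 31, -18], [0.3, 0, -0.3]], [[-38, 54, -31], [0.5, 0, -0.6]], [[-55, 77, -45], [0.7, 0.1, -0.9]], [[-72, 100, -59], [0.9, 0.1, -1.1]], [[-89, 124, -73], [1.2, 0.1, -1.4]], [[-105, 147, -86], [1.4, 0.2, -1.7]], [[-117.7, 164.3, -96.3], [1.5, 0.2, -1.9]]]'

```text
time_s: 11.8
position: [464.4, -103.1, 252.6]
tool_rot: [-2.585, -0.939, -0.94]
force: [1.3, 1.1, -2.4]
gripper_width: 11.9
```

```bash
python3 - <<'E'
from h import *
plan((389,-324,270),43.1,40)
E
```

```text
t 11.8 pos [ 464.4 -103.1  252.6] yawx 39.92 zt [ 0.492  0.414 -0.766] F [ 1.3  1.1 -2.4] w 11.9 j [-0.85  0.14  1.94  0.77  1.17 -0.33]
shift [-141.8  120.2 -122.8] turn [ 1.96  0.01 -2.44]
```

>>> jog_arm --targets '[[[-8, 7, -7], [0.1, 0, -0.1]], [[-26, 22, -22], [0.3, 0, -0.4]], [[-46, 39, -40], [0.6, 0, -0.8]], [[-67, 57, -58], [0.9, 0, -1.1]], [[-88, 75, -76], [1.2, 0, -1.5]], [[-109, 93, -94], [1.5, 0, -1.9]], [[-128, 109, -111], [1.8, 0, -2.2]], [[-141.8, 120.2, -122.8], [2, 0, -2.4]]]'

```text
time_s: 12.8
position: [398.2, -315.2, 255.9]
tool_rot: [-2.545, -1.006, -0.927]
force: [-0.0, 0.3, -1.4]
gripper_width: 11.9
```

```bash
python3 - <<'E'
from h import *
plan((389,-324,140),43.1,40)
s=observe();p=cams.camera('wrist'); cv2.imwrite('pics/w5.png',p['color'])
p=cams.camera('top'); cv2.imwrite('pics/t5.png',p['color'])
W=cloud(p);Z=W[...,2]
for lo,hi,n in[(204,214,'racktop'),(226,244,'sheet'),(62,110,'lgrip')]:
    m=(Z>lo)&(Z<hi); 
    nn,l,st,c=cv2.connectedComponentsWithStats(m.astype(np.uint8))
    for i in np.argsort(-st[1:,4])[:3]+1: 
        q=W[l==i]; print(n,st[i,4],cv2.minAreaRect(q[:,:2].astype(np.float32)),q.mean(0).round(1))
E
```

```text
t 12.8 pos [ 398.2 -315.2  255.9] yawx 43.11 zt [ 0.469  0.44  -0.766] F [-0.   0.3 -1.4] w 11.9 j [-1.22  0.37  1.61  0.64  1.49 -0.56]
shift [-84.3   0.2  99.6] turn [-0.05 -0.03  0.01]
racktop 6505 ((568.2623901367188, -155.54483032226562), (151.40663146972656, 204.68710327148438), 43.109779357910156) [ 567.1 -155.5  208.8]
racktop 164 ((701.5860595703125, -514.142333984375), (40.95811462402344, 41.43938446044922), 39.00590515136719) [ 700.1 -511.6  206.5]
racktop 32 ((680.2220458984375, -741.0276489257812), (5.655600070953369, 21.540605545043945), 69.9319839477539) [ 680.6 -741.3  209.5]
sheet 4153 ((445.1766357421875, -271.98236083984375), (139.57740783691406, 150.4678192138672), 42.903560638427734) [ 450.4 -266.9  238.7]
sheet 290 ((220.28466796875, 44.0676155090332), (144.50543212890625, 64.52298736572266), 66.46466064453125) [220.5  30.3 235.8]
sheet 60 ((679.4067993164062, -746.7428588867188), (7.689313888549805, 23.644132614135742), 62.89691925048828) [ 678.9 -747.   234.7]
lgrip 22108 ((920.1717529296875, -96.66574096679688), (690.8008422851562, 296.8957824707031), 89.4527816772461) [ 924.1 -105.5  100.6]
lgrip 14142 ((859.521240234375, 56.285430908203125), (1017.7010498046875, 362.2353820800781), 84.4224624633789) [849.4 273.   99. ]
lgrip 2364 ((687.7024536132812, -717.090087890625), (145.18942260742188, 122.57694244384766), 87.60740661621094) [ 690.3 -718.1   88.4]
```

View pics/w5.png

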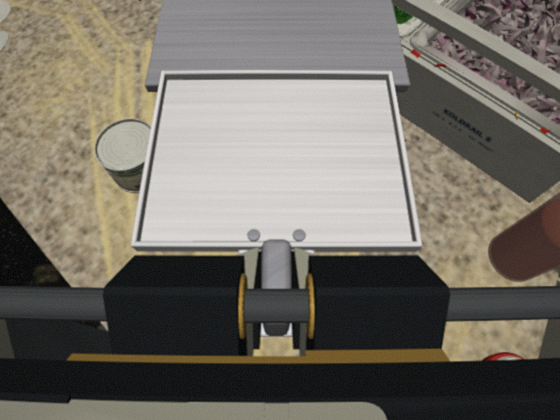

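View pics/t5.png

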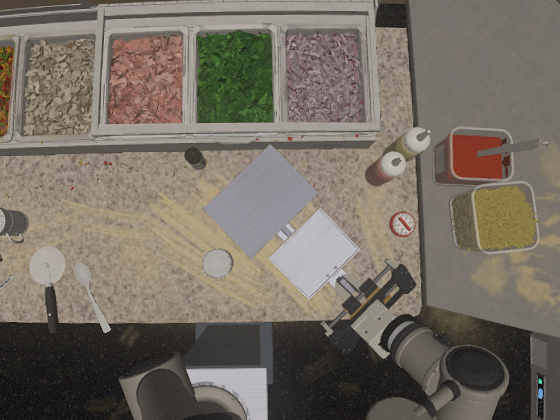

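```bash
python3 - <<'E'
from h import *
plan((388.7,-323.6,133.5),43.1,40)
E
```

```text
t 12.9 pos [ 398.2 -316.   255.7] yawx 43.03 zt [ 0.47   0.439 -0.766] F [-0.   2.7 -1.6] w 12.2 j [-1.22  0.37  1.61  0.64  1.49 -0.56]
shift [-87.8  -0.9 104.8] turn [ 0.02 -0.01 -0.05]
```

>>> jog_arm --targets '[[[-6, 0, 7.1], [0, 0, 0]], [[-19, -0.2, 22.6], [0, 0, 0]], [[-34, -0.3, 40.5], [0, 0, 0]], [[-49, -0.5, 58.4], [0, 0, 0]], [[-64, -0.6, 76.3], [0, 0, 0]], [[-77, -0.7, 91.8], [0, 0, 0]], [[-85, -0.8, 101.4], [0, 0, 0]], [[-87.8, -0.8, 104.8], [0, 0, 0]]]'

```text
time_s: 13.9
position: [398.3, -313.1, 119.1]
tool_rot: [-2.544, -1.006, -0.927]
force: [-0.4, -0.2, -1.7]
gripper_width: 12.0
```

```bash
python3 - <<'E'
from h import *
plan((388.7,-323.6,133.5),43.1,40)
d=np.array([np.cos(np.radians(43.1)),np.sin(np.radians(43.1)),0])
plan(np.array((388.7,-323.6,133.5))+80*d,43.1,40)
p=cams.camera('top'); 
W=cloud(p);Z=W[...,2]
for lo,hi,n in[(204,214,'racktop'),(92,110,'sheet')]:
    m=(Z>lo)&(Z<hi)&(W[...,0]<690)&(W[...,1]>-450); 
    nn,l,st,c=cv2.connectedComponentsWithStats(m.astype(np.uint8))
    for i in np.argsort(-st[1:,4])[:1]+1: 
        q=W[l==i]; print(n,st[i,4],cv2.minAreaRect(q[:,:2].astype(np.float32)),q.mean(0).round(1),np.median(q[:,2]))
        A=np.c_[q[:,:2]-q[:,:2].mean(0),np.ones(len(q))]; print('slope',np.linalg.lstsq(A,q[:,2],rcond=None)[0])
p=cams.camera('scene'); cv2.imwrite('pics/s6.png',cv2.resize(p['color'][150:320,200:420],None,fx=3.5,fy=3.5))
E
```

```text
t 13.9 pos [ 398.3 -313.1  119.1] yawx 43.12 zt [ 0.469  0.441 -0.765] F [-0.4 -0.2 -1.7] w 12.0 j [-1.22  0.55  1.77  0.68  1.23 -0.77]
shift [-1.6  1.1 -1.1] turn [-0.08 -0.05  0.02]
t 13.9 pos [ 398.3 -313.1  119.1] yawx 43.12 zt [ 0.469  0.441 -0.765] F [-0.4 -0.2 -1.7] w 12.0 j [-1.22  0.55  1.77  0.68  1.23 -0.77]
shift [59.6  1.2 50.3] turn [-0.08 -0.05  0.02]
racktop 6505 ((568.3504638671875, -155.52073669433594), (151.596435546875, 204.59007263183594), 43.104976654052734) [ 567.  -155.4  208.8] 208.83298043255058
slope [-1.19734942e-03  3.37676987e-04  2.08829014e+02]
sheet 3206 ((445.55523681640625, -267.6119689941406), (139.63693237304688, 149.97323608398438), 43.78426742553711) [ 450.7 -262.5  102.6] 102.3249859577063
slope [-1.18654974e-03  1.57131642e-03  1.02615153e+02]
```

View pics/s6.png

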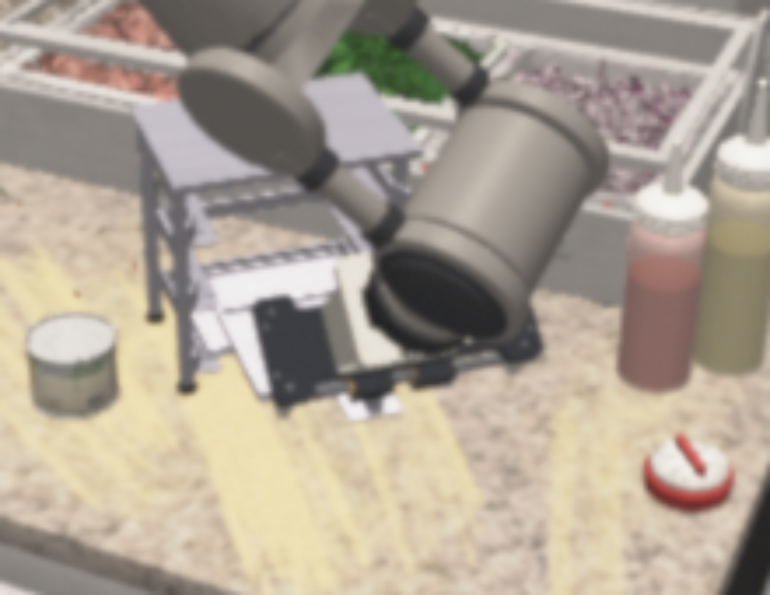

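>>> jog_arm --targets '[[[0, 1.2, 0], [0, 0, 0]], [[5.4, 1.2, 4.5], [0, 0, 0]], [[13.8, 1.2, 11.6], [0, 0, 0]], [[23, 1.2, 19.3], [0, 0, 0]], [[32.2, 1.2, 27], [0, 0, 0]], [[41.4, 1.2, 34.7], [0, 0, 0]], [[49.8, 1.2, 41.8], [0, 0, 0]], [[55.9, 1.2, 46.9], [0, 0, 0]]]'

```text
time_s: 15.0
position: [452.8, -264.4, 119.7]
tool_rot: [-2.545, -1.006, -0.927]
force: [-0.1, 0.2, -1.9]
gripper_width: 11.5
```

```bash
cat >> h.py <<'E'
def rackpos():
    s=observe(); Rc=R.from_rotvec(s['tool_rot']).as_matrix(); g=s['position']-19*Rc[:,2]
    y=np.radians(43.1); r=g-np.array([528.5,-193,0]); print('gp in rack: x %.1f y %.1f z %.1f'%(r[0]*np.cos(y)+r[1]*np.sin(y),-r[0]*np.sin(y)+r[1]*np.cos(y),g[2]),'F',np.round(s['force'],1),'M',np.round(s['moment'],1))
E
python3 - <<'E'
from h import *
rackpos()
plan((512.4,-208.0,133.5),43.1,40)
s=observe();p=cams.camera('wrist'); cv2.imwrite('pics/w7.png',p['color'])
E
```

```text
gp in rack: x -116.2 y -0.4 z 134.2 F [-0.1  0.2 -1.9] M [-0.5  0.5 -0. ]
t 15.0 pos [ 452.8 -264.4  119.7] yawx 43.16 zt [ 0.469  0.44  -0.766] F [-0.1  0.2 -1.9] w 11.5 j [-1.08  0.53  1.8   0.75  1.15 -0.7 ]
shift [71.7 -0.4 61.2] turn [-0.03 -0.03  0.05]
```

View pics/w7.png

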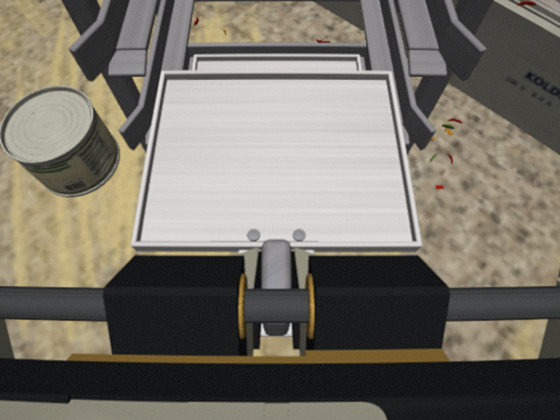

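```bash
python3 - <<'E'
import cv2
a=cv2.imread('pics/w7.png')[0:170,50:510]
cv2.imwrite('pics/w7c.png',cv2.resize(a,None,fx=1.73,fy=3,interpolation=cv2.INTER_CUBIC))
E
```

```text
(no output)
```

View pics/w7c.png

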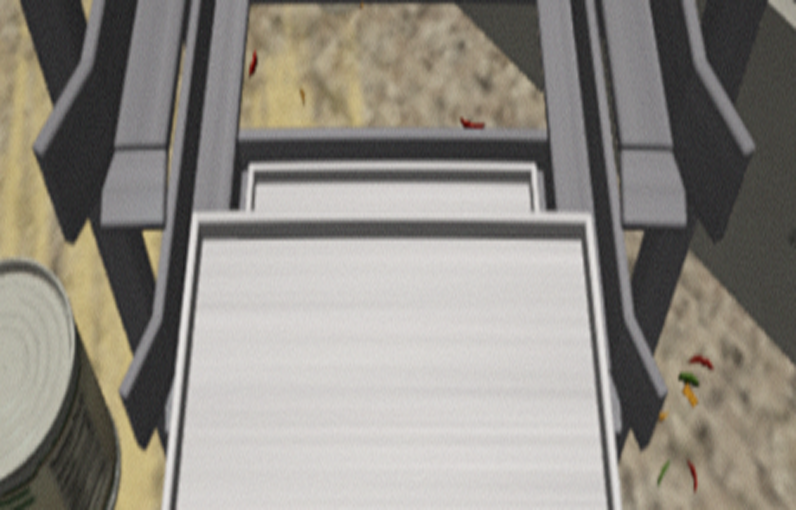

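>>> jog_arm --targets '[[[5, 0, 4.2], [0, 0, 0]], [[14, 0, 11.7], [0, 0, 0]], [[24, 0, 20.1], [0, 0, 0]], [[34, 0, 28.5], [0, 0, 0]], [[44, 0, 36.9], [0, 0, 0]], [[53, 0, 44.5], [0, 0, 0]], [[60, 0, 50.3], [0, 0, 0]], [[63, 0, 52.9], [0, 0, 0]]]'

```text
time_s: 16.05
position: [512.7, -208.3, 119.7]
tool_rot: [-2.545, -1.007, -0.927]
force: [0.5, 0.3, -1.2]
gripper_width: 11.6
```

```bash
python3 - <<'E'
from h import *
rackpos()
plan((512.4,-208.0,133.5),43.1,40)
s=observe();p=cams.camera('wrist'); cv2.imwrite('pics/w8.png',p['color'])
p=cams.camera('scene'); cv2.imwrite('pics/s8.png',cv2.resize(p['color'][150:320,200:420],None,fx=3.5,fy=3.5))
E
```

```text
gp in rack: x -34.2 y -0.4 z 134.2 F [ 0.5  0.3 -1.2] M [-0.5  0.5 -0. ]
t 16.05 pos [ 512.7 -208.3  119.7] yawx 43.17 zt [ 0.469  0.44  -0.766] F [ 0.5  0.3 -1.2] w 11.6 j [-0.92  0.53  1.81  0.82  1.06 -0.61]
shift [ 8.8 -0.4  8.4] turn [-0.03 -0.02  0.06]
```

View pics/w8.png

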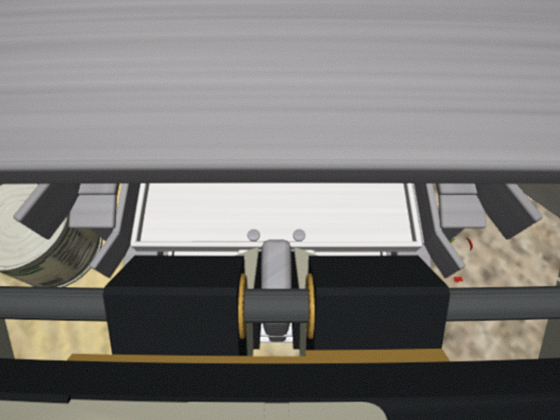

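View pics/s8.png

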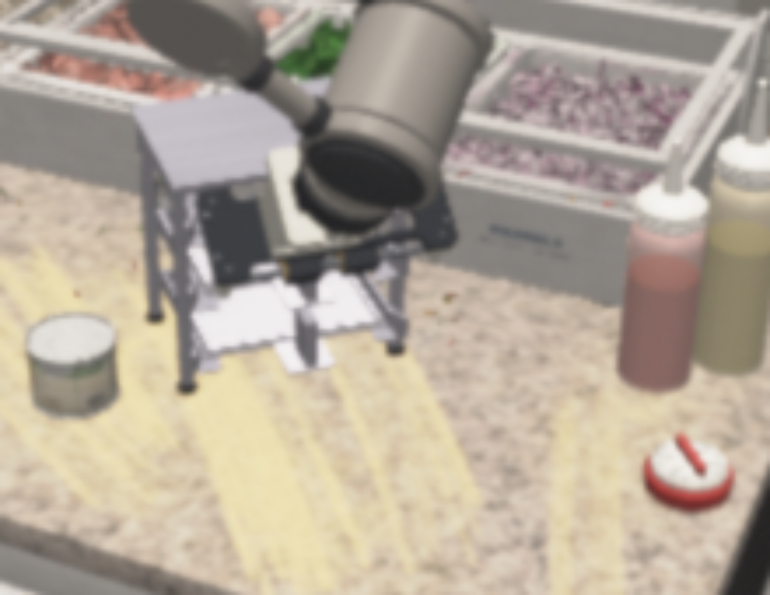

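>>> jog_arm --targets '[[[1.5, 0, 1.3], [0, 0, 0]], [[3.1, 0, 2.6], [0, 0, 0]], [[4.6, 0, 3.9], [0, 0, 0]], [[6.1, 0, 5.1], [0, 0, 0]], [[6.1, 0, 5.1], [0, 0, 0]], [[5.3, 0, 6], [0, 0, 0]], [[4.6, 0, 6.9], [0, 0, 0]], [[4.6, 0, 6.9], [0, 0, 0]]]'

```text
time_s: 17.15
position: [518.1, -203.3, 117.3]
tool_rot: [-2.545, -1.006, -0.927]
force: [0.5, -0.1, -2.3]
gripper_width: 11.7
```

```bash
python3 - <<'E'
from h import *
rackpos()
E
```

```text
gp in rack: x -26.9 y -0.4 z 131.8 F [ 0.5 -0.1 -2.3] M [-0.4  0.5 -0. ]
```

>>> jog_arm --targets '[[[0.6, 0, 0.8], [0, 0, 0]], [[1.4, 0, 1.5], [0, 0, 0]], [[2.1, 0, 2.1], [0, 0, 0]], [[2.7, 0, 2.6], [0, 0, 0]], [[2.7, 0, 2.6], [0, 0, 0]], [[2.7, 0, 2.6], [0, 0, 0]], [[2.7, 0, 2.6], [0, 0, 0]], [[2.7, 0, 2.6], [0, 0, 0]]]'

```text
time_s: 18.15
position: [520.5, -201.5, 117.2]
tool_rot: [-2.546, -1.007, -0.926]
force: [-5.6, -3.6, 0.1]
gripper_width: 11.7
```

```bash
python3 - <<'E'
from h import *
rackpos()
E
```

```text
gp in rack: x -23.8 y -0.7 z 131.7 F [-5.6 -3.6  0.1] M [-0.6  0.9  0.3]
```

>>> jog_arm --targets '[[[0.4, 0, 0.3], [0, 0, 0]], [[0.8, 0, 0.6], [0, 0, 0]], [[1.2, 0, 1], [0, 0, 0]], [[1.2, 0, 1], [0, 0, 0]], [[1.2, 0, 1], [0, 0, 0]], [[1.2, 0, 1], [0, 0, 0]], [[1.2, 0, 1], [0, 0, 0]], [[1.2, 0, 1], [0, 0, 0]]]'

```text
time_s: 19.15
position: [520.5, -201.5, 117.1]
tool_rot: [-2.548, -1.007, -0.924]
force: [-16.9, -10.2, 4.5]
gripper_width: 11.4
```

```bash
python3 - <<'E'
from h import *
rackpos()
s=observe();p=cams.camera('wrist'); cv2.imwrite('pics/w9.png',p['color'])
E
```

```text
gp in rack: x -23.8 y -0.7 z 131.7 F [-16.9 -10.2   4.5] M [-0.7  1.8  0.6]
```

View pics/w9.png

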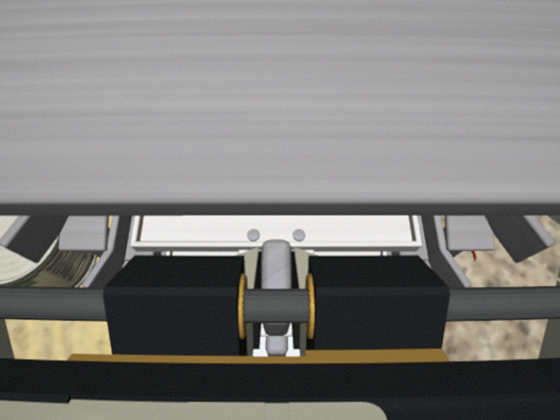

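>>> jog_arm --targets '[[[-0.6, 0, -0.5], [0, 0, 0]], [[-1.3, 0, -1], [0, 0, 0]], [[-1.3, 0, -1], [0, 0, 0]], [[-1.3, 0, -1], [0, 0, 0]], [[-1.3, 0, -1], [0, 0, 0]], [[-1.3, 0, -1], [0, 0, 0]], [[-1.3, 0, -1], [0, 0, 0]], [[-1.3, 0, -1], [0, 0, 0]]]'

```text
time_s: 20.2
position: [520.5, -201.4, 117.1]
tool_rot: [-2.546, -1.007, -0.926]
force: [-7.0, -3.9, 1.5]
gripper_width: 11.6
```

>>> jog_arm --targets '[[[0, 0, 0], [0, 0, 0]], [[0, 0, 0], [0, 0, 0]], [[0, 0, 0], [0, 0, 0]], [[0, 0, 0], [0, 0, 0]], [[0, 0, 0], [0, 0, 0]], [[0, 0, 0], [0, 0, 0]], [[0, 0, 0], [0, 0, 0]], [[0, 0, 0], [0, 0, 0]]]' --fingers 110

```text
time_s: 21.2
position: [520.8, -200.8, 117.1]
tool_rot: [-2.545, -1.006, -0.927]
force: [-0.1, 0.3, -1.3]
gripper_width: 51.8
```

```bash
python3 - <<'E'
from h import *
rackpos()
s=observe();print(s['gripper_width']);p=cams.camera('wrist'); cv2.imwrite('pics/w10.png',p['color'])
E
```

```text
gp in rack: x -23.2 y -0.5 z 131.6 F [-0.1  0.3 -1.3] M [-0.3  0.2  0. ]
51.814345632657535
```

View pics/w10.png

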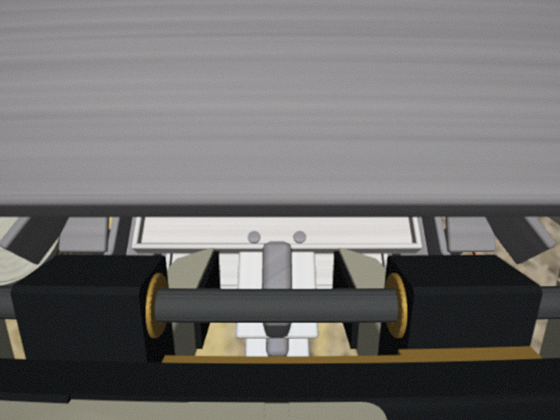

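>>> jog_arm --targets '[[[-3, 0, -2.5], [0, 0, 0]], [[-9, 0, -7.6], [0, 0, 0]], [[-18, 0, -15.1], [0, 0, 0]], [[-30, 0, -25.2], [0, 0, 0]], [[-45, 0, -37.8], [0, 0, 0]], [[-62, 0, -52], [0, 0, 0]], [[-80, 0, -67], [0, 0, 0]], [[-95, 0, -80], [0, 0, 0]]]'

```text
time_s: 22.25
position: [428.9, -287.1, 117.2]
tool_rot: [-2.546, -1.005, -0.927]
force: [-0.3, -0.0, -1.1]
gripper_width: 51.9
```

```bash
python3 - <<'E'
from h import *
rackpos()
s=observe();p=cams.camera('wrist'); cv2.imwrite('pics/w11.png',p['color'])
W=cloud(p,s);Z=W[...,2]
y=np.radians(43.1);dx=W[...,0]-528.5;dy=W[...,1]+193
rx=dx*np.cos(y)+dy*np.sin(y);ry=-dx*np.sin(y)+dy*np.cos(y)
for lo,hi,n in[(137,150,'grip top'),(75,88,'lower grip top'),(94,112,'sheet')]:
    m=(Z>lo)&(Z<hi)&(abs(ry)<(74 if n=='sheet' else 15))&(rx>(-5 if n=='sheet' else -60))&(rx<(60 if n=='sheet' else 10))
    if m.sum()>3:
        q=np.c_[rx[m],ry[m]].astype(np.float32);print(n,m.sum(),cv2.minAreaRect(q),np.median(Z[m]), q.min(0),q.max(0))
        A=np.c_[q-q.mean(0),np.ones(len(q))]; print('slope',np.linalg.lstsq(A,Z[m],rcond=None)[0])
p=cams.camera('scene'); cv2.imwrite('pics/s11.png',cv2.resize(p['color'][150:320,200:420],None,fx=3.5,fy=3.5))
p=cams.camera('top'); cv2.imwrite('pics/t11.png',p['color'])
for n in['tin','jar','timer']:
    r=finder.regions_of(p,n)[:1]; print(n,[(x['confidence'],np.round(x['rect'],1)) for x in r])
E
```

```text
gp in rack: x -149.2 y -0.6 z 131.8 F [-0.3 -0.  -1.1] M [-0.3  0.3 -0. ]
grip top 1092 ((-24.295516967773438, 0.5729589462280273), (33.48180389404297, 11.332368850708008), 0.5266720056533813) 143.42372907247747 [-41.039352  -5.101687] [-7.5047417  6.3812094]
slope [8.24262681e-02 2.67299827e-03 1.42832480e+02]
lower grip top 520 ((-38.94664001464844, 0.8255643844604492), (18.94220733642578, 12.01256275177002), 0.17426708340644836) 83.21581074413481 [-48.415688   -5.1978316] [-29.491745   6.846141]
slope [ 2.12312103e-01 -1.34252760e-02  8.23402297e+01]
sheet 12559 ((27.50023651123047, -0.011627197265625), (147.9782257080078, 64.97491455078125), 89.98018646240234) 100.03478367637078 [ -4.980557 -73.99253 ] [59.99898 73.98453]
slope [-2.43786968e-02 -1.04281531e-03  1.00559909e+02]
tin [(0.75, array([216.4, 263.8,  28.2,  30.1]))]
jar [(0.62, array([195.1, 154.9,  25.5,  24.6]))]
timer [(0.73, array([402.1, 226.1,  24.9,  28.9]))]
```

View pics/w11.png

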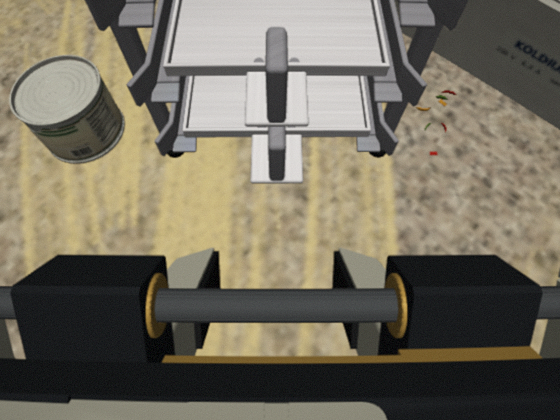

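View pics/s11.png

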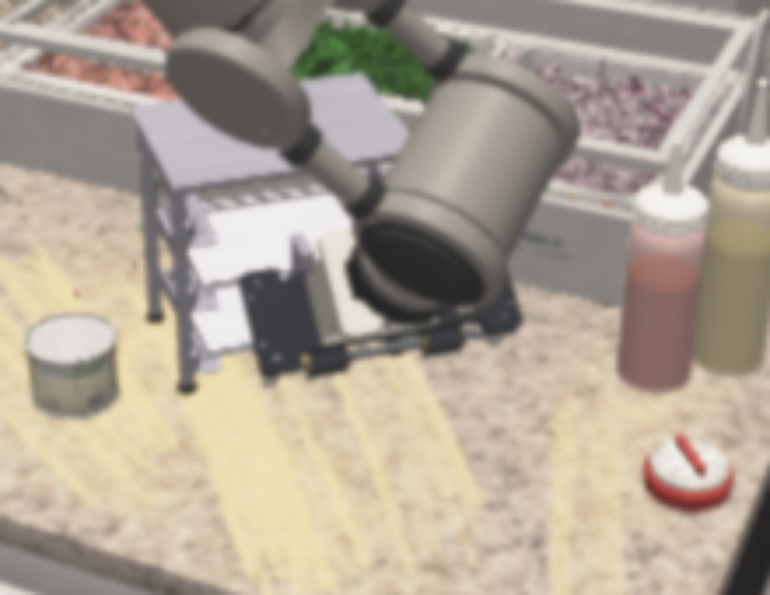

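View pics/t11.png

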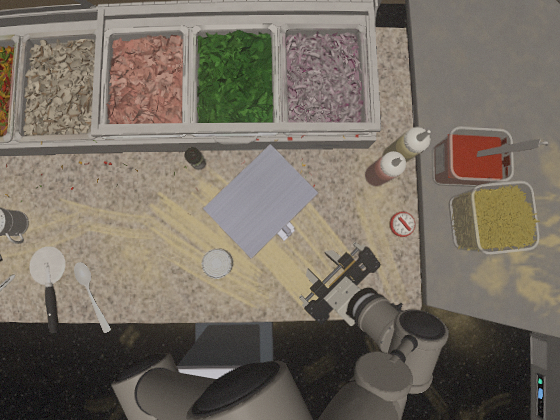

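The wrist view shows the released sheet on the middle rails. Its grip at (277,75) is in line with the lower sheet's grip at (277,150), and the gripper is clear. The tin, jar and timer haven't moved in the top view.

```bash
python3 - <<'E'
from h import *
print(order.hand_in())
E
```

```text
the job is handed in; nothing more can be done
None
```

The sheet is on the middle rails, pushed home against the back stop and released. I handed the job in at about 22.5 s of the 50 s allowed; no verdict is reported.

**How it went:** The tin blocked a leaned-back grasp where the sheet lay. I first gripped it upright and moved it 67 mm to the left, then regripped it with the tool leaning back 40°. I carried it over the rack and slid it in until it met a hard stop. The push peaked at about 20 N against that stop. I then eased off, opened the fingers and backed out 126 mm.

**Last checks, from the wrist camera:**

| What | Measured | Allowed |
|---|---|---|
| Sheet along the rails, from home point | about -2.3 mm | -12 to +6 mm |
| Sheet sideways | about 0.6 mm | ±10 mm |
| Underside height (95 mm is home) | about 95.4 mm | 89 to 101 mm |
| In line with the rails | within about 0.5° | about 6° |
| Level | not reliably measured | 4° |

- **Stop position:** The stop came about 2 mm short of the computed home point. That is within the camera calibration of about 2 mm.
- **Level:** Depth fits of the plate and the grip's top gave 1.4° and 4.7°, in opposite directions. I put this down to edge smear: in the gripper, before the slide, the sheet measured level to about 0.1°, and its height matches the rails.
- **Lower sheet:** The front of its grip reads 46 mm before the rail fronts at the start and 48 mm now, so it has not moved noticeably. It was already about 7 mm short of its own stop at the start.
- **Jar, timer and tin:** They show no visible movement.
- **Robot:** Wrist force reads about zero, and the gripper touches nothing.

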